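# Bring the marble trolley to rest at the pointer

### The arm

A 6-joint arm with a two-finger parallel gripper is mounted at the origin on the work surface. World frame = base frame: x ahead of the robot, y to its left, z up, the work surface at z = 0. Lengths are in mm, angles in rad, forces in N, time in s.
With the tool pointing down it reaches from about 350 to 875 mm from the base axis. Payload 4.2 kg.
Tool frame: the origin (TCP) lies at the very end of the fingers, on their centre line; the grasp point (between the pads) lies 19 mm behind it; z points along the fingers, y is the line along which they close (so a half turn about z gives the same grasp; the last joint's range is limited). The gripper opens to 85 mm and grips with 20 to 120 N. Pads are 22 mm wide; open, the fingers measure 114 mm over their backs; the gripper's body (76 mm by 85 mm) begins 54 mm behind the grasp point. The pads swing forward as they close: fully open they stand 13 mm farther back than shut.
Start: joints at [1.515, 0.385, 0.008, 0, -1.194, -0.259], TCP at [193.484, 594.275, 231.312] pointing down, gripper open.
Joint ranges: [-3.14, 3.14], [-1.21, 2.06], [-1.07, 1.41], [-3.16, 2.05], [-2.99, -0.16], [-3.1, 3.1]. Speed limits (rad/s): [2.79, 2.79, 3.14, 3.14, 3.14, 3.14].

### API

Orientations are given as a unit quaternion [x, y, z, w].
In Python, from bench import read_state, get_image, get_calibration, job_done gives the robot as it stands.
- The arm moves only by the shell command python3 -m creep 'ROWS'. ROWS is a JSON object of lists of equal length, an entry for each row: "translation": the shift along the world's x, y, z in cm, a list of three; "delta_rot": the turn, a rotation vector about the world's x, y, z in degrees, a list of three; "hand": the finger opening in cm, from 0 to 8.54. A call has 1 to 8 rows; each row is the pose to reach, as a shift and turn from the pose commanded when the call began; what a row does not reach only later rows make up. A row lasts 1/8 s, in which the tool goes at most 62.5 mm and 10.7 degrees, less where a joint would pass 70% of its speed; a pose out of reach is approached as far as the arm can. A call with a gripper value outside its range is refused whole. The fingers move at their own pace and stop on an object; the grip force is fixed at half the most. Time passes only in rows, so rows that repeat a pose let the fingers close. It gives the time, the measured TCP pose, the force, the opening and the grip force at its end, in the units of the state.
- read_state(): the state, without advancing time (a new reading comes with each control period).
- get_image(name): name is "scene" or "side" or "wrist"; returns (picture, depth): 384x512x3 uint8, red, green, blue; 384x512 float32, mm along the optical axis (not along the pixel's ray), 0 where there is no reading.
- get_calibration(name): a dict with "intrinsics" (3x3 intrinsics, pixels), "xyz" and "attitude" of the camera in the world. Camera axes: x right, y down, z forward; pixel columns grow to the right and rows downward; lengths in mm; the calibration is good to about 2 mm. The wrist camera is an equidistant fisheye: a pixel r from the principal point sees the ray r / f radians off the axis. A picture is of the moment at which its call begins: read the wrist's pose just before it. get_calibration takes no time and is no camera call; for the wrist camera it gives the pose at the moment of the call.
- job_done(): hands the job in; it is judged then, once.
The state is a dict: "clock": time; "joints": joint angles; "joint_vel": joint speeds; "joint_efforts": joint torques, N m; "position": TCP position; "ee_rot": TCP orientation; "contact_force": force on the tool from outside, world axes, zero at the start; "wrist_torque": the same for the moment, N m; "gripper_width": finger opening in mm; "grasp_force": force on a finger pad.
Only numpy, scipy, OpenCV 4.12 (cv2) and the standard library are available. Lean on these libraries where they do the work, as an engineer would, in place of code of your own. Each camera call takes 0.05 s, during which the arm holds its last target. There are 200 camera calls.

### The job

The roughed-out marble on the bench trolley has to stand at the pointer for the next cut. Push the trolley along its rails, touching it only on the rubber faces of its two sprung buffers, and brake it gently so that the line on its deck comes to rest level with the pointer's tip and stays there by itself with the gripper clear. Do not let the trolley run into the end stop, and leave the tools on the bench lying where they are.

Things in the scene. Friction and masses are not known exactly. Their poses are not given: they have to be found in the camera images.
- railway: Fixed bench railway on the work surface: grey bed plate 190 x 900 mm, 10 mm thick, with two steel rails (top 26 mm up) along its y axis. Origin: centre of the plate's underside. Its +y axis is the direction of travel from the start to the end stop; the trolley's middle runs over its y axis.
- trolley (a joint): Travel of the trolley along the railway's +y, m; its middle is at railway y = value - 0.26. 0 = near wheel stops, 0.52 = front buffer at the end stop. Free-rolling: ball-bearing wheels, friction about 0.01 N, drag 0.1 N per m/s. With stone and buffers it weighs nominally 4.6 kg (true weight up to a quarter more or less): far too heavy to lift, but pushes of 1 N are plenty.
- deck_line (a point): Dark line across the +x half of the deck, at the trolley's middle; this point is its end at the deck's edge, 85 mm to the railway's +x of the centre line, 90 mm up.
- buffer_rear_face (a point): Centre of the rear buffer's end, 56 mm up: a flat rubber face looking to the railway's -y, 104 mm wide, 35 to 71 mm up. Free, it stands 165 mm behind the trolley's middle, 75 mm beyond the deck's edge. Push it towards +y to drive.
- buffer_front_face (a point): The same on the front buffer, which looks to the railway's +y; free, it stands 165 mm ahead of the trolley's middle. Push on it towards -y to brake.
- buffer_rear (a joint): How far the rear buffer is pushed in, m: 0 free, 0.045 solid. A soft spring of 30 N/m with hardly any damping (0.8 N per m/s), no preload: the trolley bounces off a buffer that is simply held in its way. Face and case together weigh 0.15 kg.
- buffer_front (a joint): The same for the front buffer.
- pointer_tip (a point): Tip of the steel pointer clamped to the far (+x) edge of the bed plate, 90 mm up, about 6 mm from the deck's edge, pointing to the railway's -x. The clamp and its post reach 94 mm up and lie 88 to 138 mm to the +x of the railway's centre line. The job is done when the deck line has the same place along the railway's y as this tip.
- stop_face (a point): Centre of the end stop's face, 56 mm up; the stop is a fixed plate across the rails 150 mm wide and 85 mm high.
- grinder: Angle grinder lying on the bench beyond the rails, about 340 mm long, 60 mm high. Origin at its underside near the middle of the body. Leave alone.
- mallet: Round wooden carving mallet standing on its head beyond the rails, 92 mm across, 200 mm high. Origin under its centre. Leave alone.
- brush: Bench brush lying on the robot's side of the rails. Leave alone.
- chisel: Steel chisel, 220 mm long, 22 mm high, lying on the robot's side of the rails. Origin at its middle. Leave alone.
- bed: The trolley's wheeled frame and plywood deck with battens and the roughed-out marble; not to be touched. Deck 170 mm wide, 180 mm along the rails, 80 to 92 mm up; marble about 96 x 140 mm on the deck's middle, top about 204 mm up. Origin: underside of the deck at the trolley's middle, 80 mm up; axes as the railway's.
- case_rear: Steel spring case of the rear buffer, 110 mm wide, 35 to 77 mm up, that slides in and out with its rubber face, which stands 4 mm proud of it; between face and deck its lid lies open to view, not to be touched. Origin: centre of the rubber face, 56 mm up; axes as the railway's.
- case_front: The same for the front buffer.

How it is judged:
By the outcome, as a careful person would: the job done as asked, in the order asked, and still so for the second after the job is handed in, with the robot touching nothing.
It also fails if it takes over 45 s, if anything falls off the work surface, if the arm or the gripper's body presses on something with over 40 N, if the wrist force passes 120 N, or if a joint passes its speed limit or range.

## Working session

There is one attempt and no reset: what is moved stays moved. The work goes in short steps, Python scripts to look and compute and a shell command to move; the robot and the scene stay as the last step left them, time stands still between calls to the robot, and variables do not carry over. Pictures are saved under pics/ and viewed, at most 10 in all, crops included, and the job is handed in when it is done.

```bash
mkdir -p pics; python3 - <<'E'
from bench import *
import cv2,numpy as np
s=read_state();print({k:np.round(v,3).tolist() for k,v in s.items()})
for n in("scene","side"):
    im,d=get_image(n);cv2.imwrite(f"pics/{n}0.png",im[:,:,::-1]);np.savez(f"pics/{n}0.npz",im=im,d=d)
    print(n,get_calibration(n))
E
```

```text
{'clock': 0.0, 'joints': [1.515, 0.386, 0.007, -0.0, -1.194, -0.259], 'joint_vel': [0.001, -0.001, 0.001, -0.0, -0.001, 0.0], 'joint_efforts': [-0.001, -39.229, 18.841, 4.186, -0.005, -0.0], 'position': [193.322, 593.721, 230.198], 'ee_rot': [0.988, -0.157, -0.0, 0.001], 'contact_force': [-0.135, 0.091, 0.433], 'wrist_torque': [-0.011, 0.002, -0.011], 'grasp_force': 0.0, 'gripper_width': 85.604}
scene {'intrinsics': array([[353.94451086,   0.        , 250.83554096],
       [  0.        , 353.94451086, 191.41114117],
       [  0.        ,   0.        ,   1.        ]]), 'xyz': array([1256.52269725,   70.89094041,  923.09705721]), 'attitude': array([ 0.63514059,  0.69143929, -0.25293791, -0.23351777])}
side {'intrinsics': array([[385.22472333,   0.        , 256.5546725 ],
       [  0.        , 385.22472333, 190.08615568],
       [  0.        ,   0.        ,   1.        ]]), 'xyz': array([ 129.33537635, -761.44352654,  769.97241852]), 'attitude': array([ 0.88061859, -0.20649136,  0.10738485, -0.41272353])}
```

View pics/scene0.png

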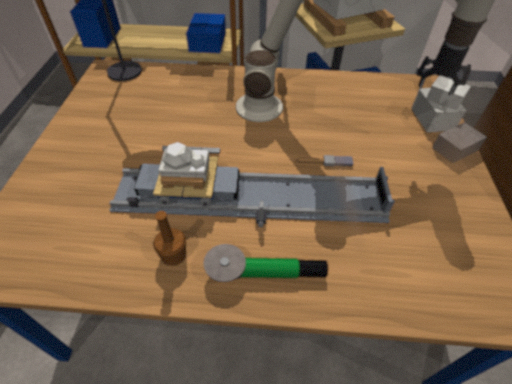

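View pics/side0.png

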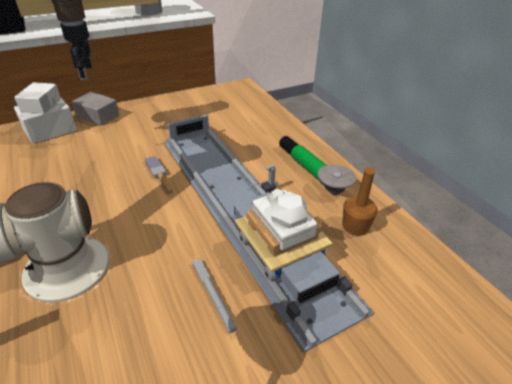

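The scene view shows the trolley at px (190,175), the rear buffer at (147,180) and the front buffer at (228,185). The pointer is at (262,213), the end stop at (383,190), the mallet at (170,245), the grinder at (265,265) and the brush at (338,161). The side view shows the rear buffer face at (320,288) and the chisel at (213,295).

```bash
cat > h.py <<'E'
import numpy as np
from scipy.spatial.transform import Rotation as R
from bench import get_calibration
def cast(n,px,z):
    c=get_calibration(n);K=c["intrinsics"];M=R.from_quat(c["attitude"]).as_matrix()
    r=M@np.linalg.inv(K)@np.array([px[0],px[1],1.]);o=np.array(c["xyz"]);return o+r*(z-o[2])/r[2]
def proj(n,P):
    c=get_calibration(n);M=R.from_quat(c["attitude"]).as_matrix();p=c["intrinsics"]@(M.T@(np.array(P,float)-c["xyz"]));return p[:2]/p[2]
E
python3 - <<'E'
import cv2,numpy as np
from h import *
a=cv2.imread("pics/scene0.png");b=cv2.imread("pics/side0.png")
cv2.imwrite("pics/c1.png",cv2.resize(a[140:230,100:300],None,fx=4,fy=4,interpolation=3))
cv2.imwrite("pics/c2.png",cv2.resize(b[110:345,160:380],None,fx=2.5,fy=2.5,interpolation=3))
# cloud: railway
d=np.load("pics/scene0.npz")["d"]
c=get_calibration("scene");M=R.from_quat(c["attitude"]).as_matrix()
v,u=np.mgrid[:384,:512];X=(np.linalg.inv(c["intrinsics"])@np.stack([u,v,np.ones_like(u)]).reshape(3,-1)*d.ravel()).T@M.T+c["xyz"]
X=X.reshape(384,512,3);np.save("pics/X.npy",X)
for p in [(112,211),(118,172),(388,220),(387,192),(262,213),(383,170),(147,178),(228,183),(340,160),(300,210)]:print(p,X[p[1],p[0]].round(0))
E
```

```text
(112, 211) [ 601. -436.    3.]
(118, 172) [ 426. -476.   -1.]
(388, 220) [566. 451.   9.]
(387, 192) [517. 433.  87.]
(262, 213) [613.  52.  63.]
(383, 170) [419. 437.  84.]
(147, 178) [ 512. -329.   75.]
(228, 183) [511. -64.  75.]
(340, 160) [314. 318.  16.]
(300, 210) [564. 171.  27.]
```

View pics/c1.png

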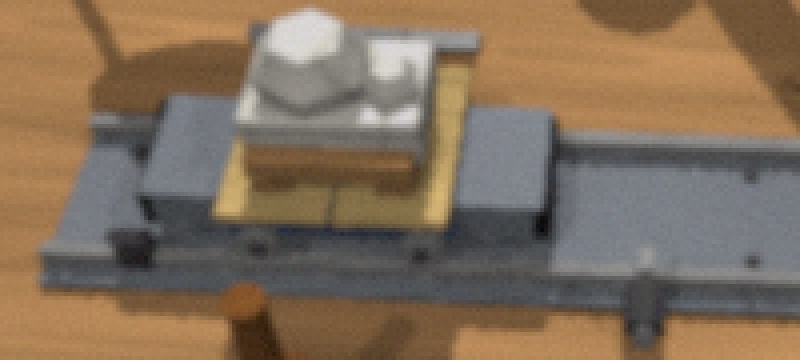

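View pics/c2.png

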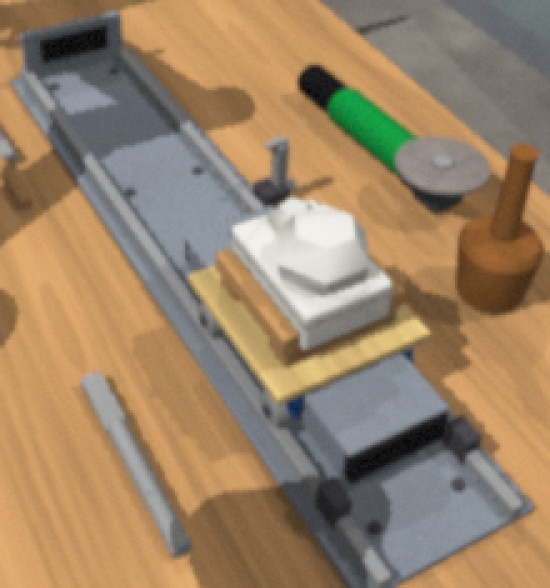

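The c1 crop puts the deck line's end near scene px (182.7,195.5) and the pointer tip near (262,202.5). In the side view the tip is near (266.5,167).

```bash
python3 - <<'E'
from h import *
for n,p,z in [("side",(305,348),10),("side",(371.5,312.5),10),("side",(166,143),10),("scene",(110.5,212),5),("scene",(390,220),5),
 ("scene",(182.7,195.5),92),("scene",(262,202.5),90),("side",(266.5,167),90),
 ("scene",(138,197),75),("scene",(238,200),75),("side",(298.5,300),71),("side",(338.5,280),71)]:print(n,p,cast(n,p,z).round(1))
X=np.load("pics/X.npy").reshape(-1,3)
q=X[(X[:,2]>22)&(X[:,2]<32)&(X[:,1]>0)&(X[:,1]<420)&(X[:,0]>330)&(X[:,0]<650)]
q=X[(X[:,2]>22)&(X[:,2]<32)&(X[:,1]>90)&(X[:,1]<420)&(X[:,0]>350)&(X[:,0]<640)]
for lo,hi in((350,500),(500,640)):
    k=q[(q[:,0]>lo)&(q[:,0]<hi)];f=np.polyfit(k[:,1],k[:,0],1);print(len(k),f,(np.polyval(f,k[:,1])-k[:,0]).std())
c=X[(X[:,2]>70)&(X[:,2]<80)&(X[:,0]>350)&(X[:,0]<620)]
for lo,hi in((-420,-260),(-130,0)):
    k=c[(c[:,1]>lo)&(c[:,1]<hi)];print("case",k.min(0),k.max(0),np.median(k,0))
s=X[(X[:,2]>60)&(X[:,2]<95)&(X[:,1]>400)&(X[:,1]<460)&(X[:,0]>350)&(X[:,0]<650)];print("stop",s.min(0),s.max(0),s.mean(0))
E
```

```text
side (305, 348) [ 416.5 -449.2   10. ]
side (371.5, 312.5) [ 596.4 -444.6   10. ]
side (166, 143) [384.7 433.4  10. ]
scene (110.5, 212) [ 607.2 -438.4    5. ]
scene (390, 220) [562.3 458.5   5. ]
scene (182.7, 195.5) [ 588.8 -192.4   92. ]
scene (262, 202.5) [593.7  50.   90. ]
side (266.5, 167) [589.6  52.   90. ]
scene (138, 197) [ 592.9 -334.4   75. ]
scene (238, 200) [578.3 -24.6  75. ]
side (298.5, 300) [ 438.8 -377.3   71. ]
side (338.5, 280) [ 546.7 -372.2   71. ]
328 [-3.14448944e-02  4.20931897e+02] 4.631100089802636
406 [-3.45409602e-02  5.65560509e+02] 4.424177800324109
case [ 448.56267593 -364.0451503    70.05715386] [ 582.76482377 -270.02671093   79.99978654] [ 510.67116551 -328.28656197   76.55069982]
case [ 435.56414259 -117.48783523   70.00091553] [578.05798653 -34.54832661  79.91175706] [500.79068322 -74.15472602  76.33893466]
stop [402.48074458 422.19274864  60.02724294] [553.18512454 457.55568715  88.72039218] [485.56217171 431.50648241  77.13739135]
```

```bash
cat >> h.py <<'E'
import cv2
from bench import get_image,read_state
C=np.array([494,0.]);U=np.array([-.037,.9993]);N=np.array([.9993,.037])
def W(s,n,z): return np.r_[C+U*s+N*n,z]
def prof(im,n0,n1,z,s0,s1,st=.5):
    S=np.arange(s0,s1,st);ns=np.linspace(n0,n1,9)
    P=np.array([[proj("scene",W(s,n,z)) for s in (s0,s1)] for n in ns])
    c=get_calibration("scene");M=R.from_quat(c["attitude"]).as_matrix()
    A=np.array([[W(s,n,z) for s in S] for n in ns]).reshape(-1,3)
    q=(A-c["xyz"])@M@c["intrinsics"].T;q=(q[:,:2]/q[:,2:]).reshape(len(ns),len(S),2).astype(np.float32)
    return S,cv2.remap(im,q[...,0],q[...,1],cv2.INTER_LINEAR).astype(float).mean(0)
def track(im=None):
    "s of deck centre (from yellow extent) and of dark line"
    t=read_state()["clock"]
    if im is None: im,_=get_image("scene")
    S,p=prof(im,64,82,92,-330,180)
    y=p[:,0]-p[:,2]                       # yellow: red-blue
    k=np.where(cv2.blur(y.reshape(-1,1),(1,9)).ravel()>.6*np.percentile(y,90))[0]
    mid=(S[k[0]]+S[k[-1]])/2
    w=np.abs(S-mid)<25; g=p.sum(1); b=np.median(g[w]); d=np.clip(b-g-0.3*(b-g[w].min()),0,None)*w
    i=S[np.argmax(d)]; d=d*(np.abs(S-i)<9)
    return t,mid,S[k[-1]]-S[k[0]],(S*d).sum()/d.sum(),im
E
python3 - <<'E'
from h import *
a=cv2.imread("pics/scene0.png")[:,:,::-1].copy()
print(track(a)[1:4])
S,p=prof(a,84,100,90,10,90,2);print(p.sum(1).round(0).tolist())
S,p=prof(a,90,98,90,10,90,2);print(p.sum(1).round(0).tolist())
# rear face target: TCP 40 mm behind
s=track(a)[3]
for nm,x in(("rear face",W(s-165,0,45)),("front",W(s+165,0,45)),("tip",W(47,91,90))):print(nm,x.round(1))
E
```

```text
(np.float64(-199.0), np.float64(182.0), np.float64(-199.60162247034194))
[388.0, 386.0, 386.0, 387.0, 383.0, 387.0, 394.0, 392.0, 390.0, 389.0, 393.0, 395.0, 396.0, 396.0, 396.0, 396.0, 401.0, 402.0, 400.0, 394.0, 389.0, 385.0, 384.0, 383.0, 383.0, 384.0, 384.0, 383.0, 384.0, 385.0, 387.0, 386.0, 386.0, 387.0, 387.0, 388.0, 386.0, 384.0, 385.0, 388.0]
[386.0, 385.0, 386.0, 389.0, 384.0, 388.0, 398.0, 394.0, 391.0, 390.0, 394.0, 396.0, 398.0, 397.0, 397.0, 397.0, 401.0, 403.0, 404.0, 397.0, 390.0, 385.0, 382.0, 381.0, 383.0, 386.0, 385.0, 379.0, 380.0, 383.0, 387.0, 386.0, 387.0, 388.0, 389.0, 388.0, 384.0, 382.0, 383.0, 388.0]
rear face [ 507.5 -364.3   45. ]
front [495.3 -34.6  45. ]
tip [583.2  50.3  90. ]
```

```bash
python3 -m creep '{"translation":[[20,-45,2.5],[20,-45,2.5],[20,-45,2.5],[20,-45,2.5],[20,-45,2.5],[20,-45,2.5],[20,-45,2.5],[20,-45,2.5]],"delta_rot":[[0,0,10],[0,0,20],[0,0,20],[0,0,20],[0,0,20],[0,0,20],[0,0,20],[0,0,20]],"hand":[0,0,0,0,0,0,0,0]}'
python3 -m creep '{"translation":[[11.3,-48.5,0],[11.3,-48.5,0],[11.3,-48.5,0],[11.3,-48.5,0],[11.3,-48.5,0],[11.3,-48.5,0],[11.3,-48.5,0],[11.3,-48.5,0]],"delta_rot":[[0,0,0],[0,0,0],[0,0,0],[0,0,0],[0,0,0],[0,0,0],[0,0,0],[0,0,0]],"hand":[0,0,0,0,0,0,0,0]}'
python3 -m creep '{"translation":[[0.2,-6.2,0],[0.2,-6.2,0],[0.2,-6.2,-6],[0.2,-6.2,-12],[0.2,-6.2,-15]],"delta_rot":[[0,0,0],[0,0,0],[0,0,0],[0,0,0],[0,0,0]],"hand":[0,0,0,0,0]}'
python3 - <<'E'
from h import *
s=read_state();print({k:np.round(s[k],3).tolist() for k in("clock","position","ee_rot","contact_force","gripper_width")})
t=track();print(t[:4]);im,_=get_image("side");
cv2.imwrite("pics/s1.png",np.hstack([cv2.resize(im[180:384,180:440,::-1],None,fx=1.6,fy=1.6,interpolation=3),cv2.resize(t[4][192:222,242:282,::-1],(384,326),interpolation=3)]))
E
```

```text
clock: 1.1
position: [393.6, 142.2, 256.4]
ee_rot: [1.0, 0.017, 0.0, -0.0]
contact_force: [1.5, 0.4, 0.3]
gripper_width: 0.2
grasp_force: 0.0
clock: 2.1
position: [506.5, -342.8, 255.7]
ee_rot: [1.0, 0.017, -0.0, -0.0]
contact_force: [0.9, 0.4, 0.3]
gripper_width: -0.1
grasp_force: 0.0
clock: 2.72
position: [506.4, -400.7, 102.3]
ee_rot: [1.0, 0.017, -0.003, -0.002]
contact_force: [0.5, 0.1, 0.5]
gripper_width: 0.0
grasp_force: 0.0
{'clock': 2.725, 'position': [506.357, -400.698, 102.266], 'ee_rot': [1.0, 0.017, -0.003, -0.002], 'contact_force': [0.541, 0.133, 0.499], 'gripper_width': 0.032}
(2.725, np.float64(-199.0), np.float64(182.0), np.float64(-199.69761574492895))
```

View pics/s1.png

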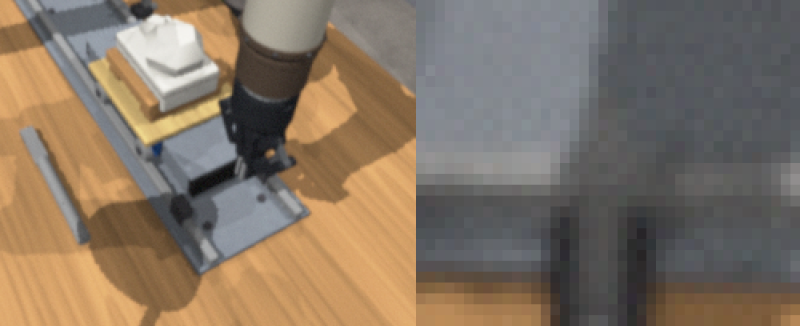

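The gripper is behind the rear buffer at side px (240,165) of the crop. The pointer post is centred near scene column 261. Next I lower the tool and push at a steady 26 mm/s.

```bash
python3 -m creep '{"translation":[[0,0,-5.7],[0,0.7,-5.7],[-0.05,1.3,-5.7],[-0.06,1.625,-5.7],[-0.07,1.95,-5.7],[-0.08,2.275,-5.7],[-0.1,2.6,-5.7],[-0.11,2.925,-5.7]],"delta_rot":[[0,0,0],[0,0,0],[0,0,0],[0,0,0],[0,0,0],[0,0,0],[0,0,0],[0,0,0]],"hand":[0,0,0,0,0,0,0,0]}'
python3 -m creep '{"translation":[[-0.01,0.325,0],[-0.02,0.65,0],[-0.04,0.975,0],[-0.05,1.3,0],[-0.06,1.625,0],[-0.07,1.95,0]],"delta_rot":[[0,0,0],[0,0,0],[0,0,0],[0,0,0],[0,0,0],[0,0,0]],"hand":[0,0,0,0,0,0]}'
python3 -c "
from h import *
print(track()[:4])"
```

```text
clock: 3.82
position: [507.3, -373.3, 49.3]
ee_rot: [1.0, 0.017, -0.0, 0.0]
contact_force: [-1.2, -0.7, -0.0]
gripper_width: -0.3
grasp_force: 0.0
clock: 4.58
position: [506.7, -353.7, 49.3]
ee_rot: [1.0, 0.017, -0.0, -0.0]
contact_force: [-0.1, -1.4, -0.2]
gripper_width: -0.4
grasp_force: 0.1
(4.575, np.float64(-180.0), np.float64(182.0), np.float64(-180.72032016091856))
```

```bash
python3 -m creep '{"translation":[[-0.01,0.325,0],[-0.02,0.65,0],[-0.04,0.975,0],[-0.05,1.3,0]],"delta_rot":[[0,0,0],[0,0,0],[0,0,0],[0,0,0]],"hand":[0,0,0,0]}'
python3 -c "
from h import *
print(track()[:4])"
```

```text
clock: 5.12
position: [506.2, -340.7, 49.3]
ee_rot: [1.0, 0.017, -0.0, -0.0]
contact_force: [-0.7, 0.5, 0.6]
gripper_width: 0.3
grasp_force: 0.0
(5.125, np.float64(-154.5), np.float64(182.0), np.float64(-155.18251160507967))
```

```bash
python3 -m creep '{"translation":[[0,-1.5,6],[0,-1.5,12],[0,-1.5,18.5],[-0.2,4.7,18.5],[-0.4,10.9,18.5],[-0.7,17.1,18.5],[-0.9,23.3,18.5],[-1.1,29.5,18.5]],"delta_rot":[[0,0,0],[0,0,0],[0,0,0],[0,0,0],[0,0,0],[0,0,0],[0,0,0],[0,0,0]],"hand":[0,0,0,0,0,0,0,0]}'
python3 -m creep '{"translation":[[-0.2,6.2,0],[-0.5,12.4,0],[-0.7,18.6,0],[-0.9,24.8,0],[-1,28.6,-3],[-1,28.6,-9],[-1,28.6,-15],[-1,28.6,-18.5]],"delta_rot":[[0,0,0],[0,0,0],[0,0,0],[0,0,0],[0,0,0],[0,0,0],[0,0,0],[0,0,0]],"hand":[0,0,0,0,0,0,0,0]}'
python3 -c "
from h import *
t=track();print(t[:4]);im=t[4]
cv2.imwrite('pics/s2.png',cv2.resize(im[150:225,200:300,::-1],(800,600),interpolation=3))"
```

```text
clock: 6.18
position: [494.8, -44.1, 234.6]
ee_rot: [1.0, 0.017, 0.0, -0.0]
contact_force: [2.1, -0.0, -1.4]
gripper_width: -0.3
grasp_force: 0.0
clock: 7.18
position: [483.7, 239.1, 46.5]
ee_rot: [1.0, 0.017, -0.002, 0.001]
contact_force: [0.7, 0.2, 0.2]
gripper_width: -0.3
grasp_force: 0.0
(7.175, np.float64(-68.5), np.float64(182.0), np.float64(-69.15068647310375))
```

View pics/s2.png

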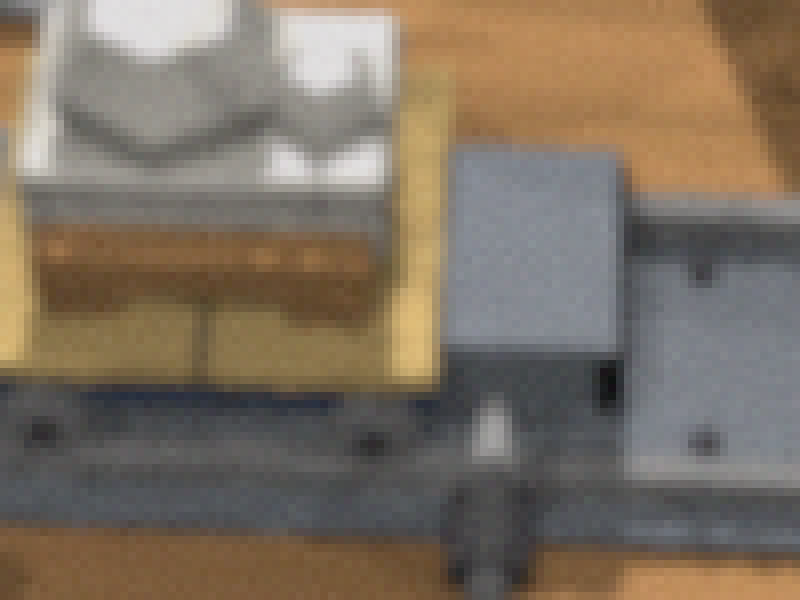

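The pointer tip shows at crop (492,402), which is scene px (261.1,199.8). The deck line is at crop (203,340) and rolling freely.

```bash
python3 - <<'E'
from h import *
for r in(199.5,200.5):
    p=cast("scene",(261.06,r),90);q=p[:2]-C;print(p.round(1),"s",q@U,"n",q@N)
E
python3 -m creep '{"translation":[[0,0,0],[0,0,0],[0,0,0],[0,0,0],[0,0,0],[0,0,0],[0,0,0],[0,0,0]],"delta_rot":[[0,0,0],[0,0,0],[0,0,0],[0,0,0],[0,0,0],[0,0,0],[0,0,0],[0,0,0]],"hand":[0,0,0,0,0,0,0,0]}'
python3 -c "
from h import *
print(track()[:4])"
```

```text
[582.4  46.4  90. ] s 43.08436052483372 n 90.07395833904764
[586.3  46.6  90. ] s 43.195206106046186 n 93.95530745013906
clock: 8.22
position: [485.2, 240.0, 49.2]
ee_rot: [1.0, 0.017, -0.0, 0.0]
contact_force: [0.2, 0.5, -0.5]
gripper_width: 0.1
grasp_force: 0.0
(8.225, np.float64(-30.25), np.float64(181.5), np.float64(-30.669562715765245))
```

```bash
python3 -m creep '{"translation":[[0.05,-1.4,0],[0.1,-2.8,0],[0.1,-2.8,0],[0.1,-2.8,0],[0.1,-2.8,0],[0.1,-2.8,0],[0.1,-2.8,0],[0.1,-2.8,0]],"delta_rot":[[0,0,0],[0,0,0],[0,0,0],[0,0,0],[0,0,0],[0,0,0],[0,0,0],[0,0,0]],"hand":[0,0,0,0,0,0,0,0]}'
python3 -c "
from h import *
print(track()[:4])"
```

```text
clock: 9.28
position: [486.2, 212.1, 49.3]
ee_rot: [1.0, 0.017, -0.0, 0.0]
contact_force: [-0.6, 0.3, -0.2]
gripper_width: 0.1
grasp_force: 0.0
(9.275, np.float64(4.5), np.float64(182.0), np.float64(4.259781089892872))
```

```bash
python3 -m creep '{"translation":[[0,0,0],[0,0,0],[0,0,0],[0,0,0],[0,0,0],[0,0,0],[0,0,0],[0,0,0]],"delta_rot":[[0,0,0],[0,0,0],[0,0,0],[0,0,0],[0,0,0],[0,0,0],[0,0,0],[0,0,0]],"hand":[0,0,0,0,0,0,0,0]}'
python3 -c "
from h import *
print(track()[:4]);print(track()[:4]);print(track()[:4])"
```

```text
clock: 10.32
position: [486.2, 212.0, 49.3]
ee_rot: [1.0, 0.017, -0.0, 0.0]
contact_force: [-0.8, -0.5, 0.1]
gripper_width: -0.1
grasp_force: 0.2
(10.325, np.float64(35.5), np.float64(181.0), np.float64(35.21437600802057))
(10.375, np.float64(37.0), np.float64(182.0), np.float64(36.73021908383125))
(10.425, np.float64(38.25), np.float64(181.5), np.float64(37.80463733650416))
```

```bash
python3 -m creep '{"translation":[[0,0,0],[0,0,0]],"delta_rot":[[0,0,0],[0,0,0]],"hand":[0,0]}'
python3 -c "
from h import *
print(track()[:4]);print(track()[:4])"
```

```text
clock: 10.72
position: [486.2, 212.1, 49.3]
ee_rot: [1.0, 0.017, 0.0, -0.0]
contact_force: [-0.0, 0.5, -0.2]
gripper_width: 0.1
grasp_force: 0.1
(10.725, np.float64(42.5), np.float64(182.0), np.float64(42.47382015380659))
(10.775, np.float64(42.75), np.float64(181.5), np.float64(42.34647537279711))
```

```bash
python3 -m creep '{"translation":[[-0.2,6,0],[-0.2,6,0],[-0.2,6,0]],"delta_rot":[[0,0,0],[0,0,0],[0,0,0]],"hand":[0,0,0]}'
python3 -c "
from h import *
print(track()[:4]);print(track()[:4])"
```

```text
clock: 11.2
position: [483.7, 271.8, 49.0]
ee_rot: [1.0, 0.017, -0.0, 0.0]
contact_force: [-0.4, -0.3, 0.2]
gripper_width: 0.2
grasp_force: 0.0
(11.2, np.float64(41.25), np.float64(181.5), np.float64(41.243589743589745))
(11.25, np.float64(41.25), np.float64(181.5), np.float64(41.13482864865466))
```

```bash
python3 -m creep '{"translation":[[0,0,0],[0,0,0],[0,0,0],[0,0,0],[0,0,0],[0,0,0],[0,0,0],[0,0,0]],"delta_rot":[[0,0,0],[0,0,0],[0,0,0],[0,0,0],[0,0,0],[0,0,0],[0,0,0],[0,0,0]],"hand":[0,0,0,0,0,0,0,0]}'
python3 -c "
from h import *
print(track()[:4]);t=track();print(t[:4])
cv2.imwrite('pics/s3.png',cv2.resize(t[4][180:219,236:288,::-1],(800,600),interpolation=3))"
```

```text
clock: 12.3
position: [484.2, 272.1, 49.3]
ee_rot: [1.0, 0.017, 0.0, -0.0]
contact_force: [0.1, 0.4, 0.7]
gripper_width: -0.2
grasp_force: 0.0
(12.3, np.float64(40.25), np.float64(181.5), np.float64(40.322353683343195))
(12.35, np.float64(40.25), np.float64(181.5), np.float64(40.16616678858816))
```

View pics/s3.png

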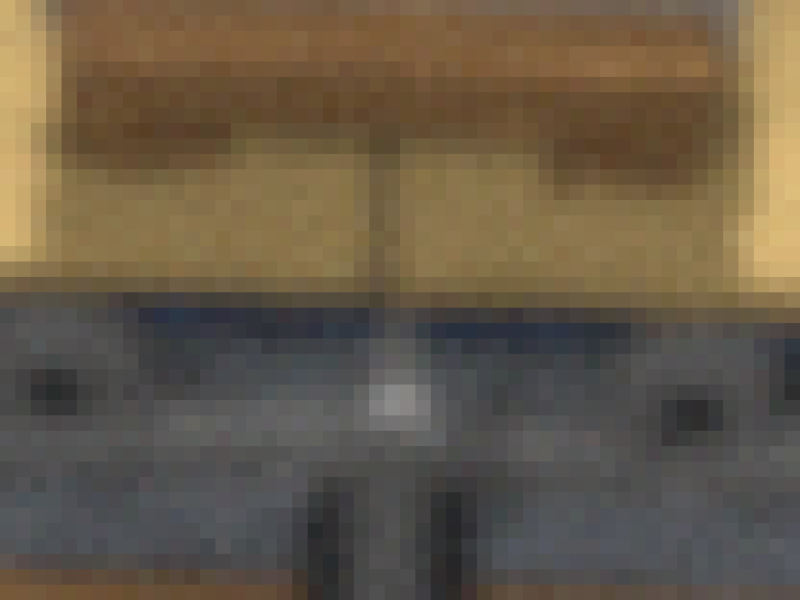

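```bash
python3 - <<'E'
from h import *
c=get_calibration("wrist");print(c);print(R.from_quat(c["attitude"]).as_matrix().round(2),read_state()["position"])
r=[track()[3] for _ in range(3)];print(r)
E
```

```text
{'intrinsics': array([[297.31863964,   0.        , 254.65934235],
       [  0.        , 297.31863964, 188.66516426],
       [  0.        ,   0.        ,   1.        ]]), 'xyz': array([562.1994793 , 275.10586011, 190.95816011]), 'attitude': array([ 0.71071449, -0.68633669, -0.10779121,  0.11048944])}
[[ 0.03 -0.95 -0.3 ]
 [-1.   -0.03 -0.01]
 [-0.    0.31 -0.95]] [484.18680309 272.03883222  49.31918049]
[np.float64(40.09328215946928), np.float64(40.18044474622305), np.float64(40.274903083361146)]
```

```bash
python3 -m creep '{"translation":[[0,1,6],[0,1,12],[0,1,18],[1.5,-4,19.5],[3,-10,19.5],[4.6,-16,19.5],[4.6,-22.8,19.5],[4.6,-22.8,19.5]],"delta_rot":[[0,0,0],[0,0,0],[0,0,0],[0,0,0],[0,0,0],[0,0,0],[0,0,0],[0,0,0]],"hand":[0,0,0,0,0,0,0,0]}'
python3 -m creep '{"translation":[[0,0,0],[0,0,0]],"delta_rot":[[0,0,0],[0,0,0]],"hand":[0,0]}'
python3 - <<'E'
from h import *
c=get_calibration("wrist");im,_=get_image("wrist")
M=R.from_quat(c["attitude"]).as_matrix();f=c["intrinsics"][0,0];cx,cy=c["intrinsics"][:2,2]
# rectify to the plane z=91: 5 px per mm, columns = s (0..100), rows = n (50..130)
S,Nn=np.meshgrid(np.arange(-10,90,.125),np.arange(50,125,.125))
P=np.stack([C[0]+U[0]*S+N[0]*Nn,C[1]+U[1]*S+N[1]*Nn,np.full_like(S,91)],-1)-c["xyz"];q=P@M
rho=np.hypot(q[...,0],q[...,1]);th=np.arctan2(rho,q[...,2]);k=f*th/rho
o=cv2.remap(im,(cx+k*q[...,0]).astype(np.float32),(cy+k*q[...,1]).astype(np.float32),cv2.INTER_CUBIC)
np.save("pics/w.npy",o);cv2.imwrite("pics/w1.png",o[:,:,::-1]);print(o.shape)
E
```

```text
clock: 13.55
position: [529.6, 40.6, 244.3]
ee_rot: [1.0, 0.015, -0.0, 0.0]
contact_force: [-0.3, 0.4, 0.5]
gripper_width: -0.1
grasp_force: 0.0
clock: 13.8
position: [530.3, 45.1, 244.3]
ee_rot: [1.0, 0.018, 0.0, -0.0]
contact_force: [1.0, 0.9, 0.0]
gripper_width: -0.3
grasp_force: 0.0
(600, 800, 3)
```

View pics/w1.png

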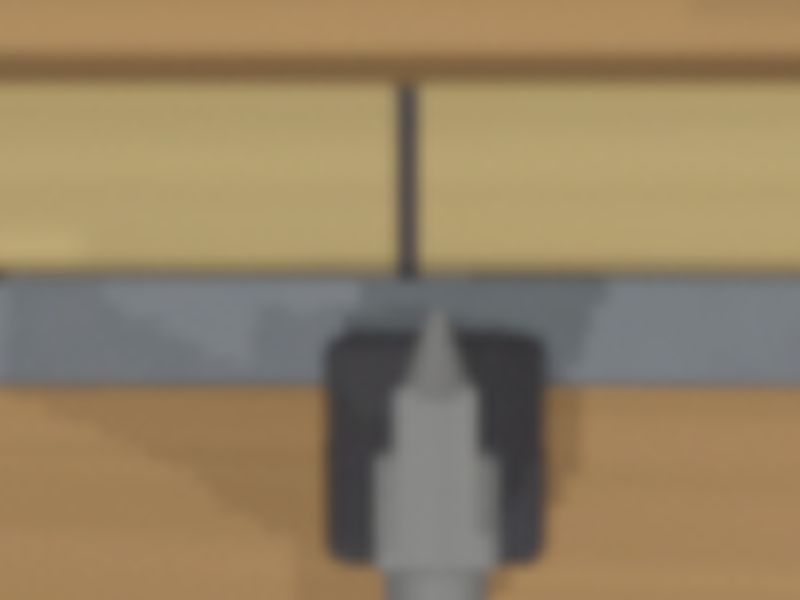

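Rectified at 8 px/mm, the wrist view shows the line at column 407 and the tip at column 436. The trolley needs +3.6 mm (tracker target about 43.8). I'll go back behind it for a small nudge.

```bash
python3 -m creep '{"translation":[[-1,-6,0],[-2,-12,0],[-3,-18,0],[-3,-20.4,-3],[-3,-20.4,-9],[-3,-20.4,-15],[-3,-20.4,-19.5],[-3,-20.4,-19.5]],"delta_rot":[[0,0,0],[0,0,0],[0,0,0],[0,0,0],[0,0,0],[0,0,0],[0,0,0],[0,0,0]],"hand":[0,0,0,0,0,0,0,0]}'
python3 -m creep '{"translation":[[0,0.5,0],[0,1.0,0],[0,1.4,0],[0,1.6,0],[0,1.7,0]],"delta_rot":[[0,0,0],[0,0,0],[0,0,0],[0,0,0],[0,0,0]],"hand":[0,0,0,0,0]}'
python3 -c "
from h import *
print([track()[3] for _ in range(2)])"
```

```text
clock: 14.85
position: [498.0, -158.9, 46.2]
ee_rot: [1.0, 0.018, -0.004, -0.0]
contact_force: [1.2, 0.4, 0.1]
gripper_width: -0.1
grasp_force: 0.0
clock: 15.48
position: [500.3, -142.8, 49.7]
ee_rot: [1.0, 0.017, 0.0, -0.0]
contact_force: [-0.0, 0.5, 0.2]
gripper_width: -0.1
grasp_force: 0.0
[np.float64(40.14138851802404), np.float64(40.18068575649111)]
```

```bash
python3 -m creep '{"translation":[[0,0.05,0],[0,0.1,0],[0,0.15,0],[0,0.2,0],[0,0.23,0],[0,0.26,0],[0,0.29,0],[0,0.32,0]],"delta_rot":[[0,0,0],[0,0,0],[0,0,0],[0,0,0],[0,0,0],[0,0,0],[0,0,0],[0,0,0]],"hand":[0,0,0,0,0,0,0,0]}'
python3 -c "
from h import *
print([track()[3] for _ in range(2)])"
python3 -m creep '{"translation":[[0,0.03,0],[0,0.06,0],[0,0.09,0],[0,0.12,0],[0,0.15,0]],"delta_rot":[[0,0,0],[0,0,0],[0,0,0],[0,0,0],[0,0,0]],"hand":[0,0,0,0,0]}'
python3 -c "
from h import *
print([track()[3] for _ in range(2)])"
```

```text
clock: 16.58
position: [500.2, -139.7, 49.3]
ee_rot: [1.0, 0.017, 0.0, -0.0]
contact_force: [-0.2, 0.4, -0.0]
gripper_width: 0.0
grasp_force: 0.0
[np.float64(40.29575412604172), np.float64(40.28267001743769)]
clock: 17.3
position: [500.2, -138.3, 49.3]
ee_rot: [1.0, 0.017, 0.0, -0.0]
contact_force: [-0.8, 0.8, -0.5]
gripper_width: 0.1
grasp_force: 0.0
[np.float64(40.26956429780034), np.float64(40.22351121423047)]
```

```bash
python3 -m creep '{"translation":[[0,0.03,0],[0,0.06,0],[0,0.09,0],[0,0.12,0],[0,0.15,0]],"delta_rot":[[0,0,0],[0,0,0],[0,0,0],[0,0,0],[0,0,0]],"hand":[0,0,0,0,0]}'
python3 -c "
from h import *
print([track()[3] for _ in range(2)])"
```

```text
clock: 18.02
position: [500.2, -136.7, 49.3]
ee_rot: [1.0, 0.017, -0.0, -0.0]
contact_force: [0.7, -0.4, -0.3]
gripper_width: 0.3
grasp_force: 0.0
[np.float64(40.67007719196039), np.float64(41.04452999310504)]
```

```bash
python3 -m creep '{"translation":[[0,0.03,0],[0,0.06,0],[0,0.09,0],[0,0.12,0]],"delta_rot":[[0,0,0],[0,0,0],[0,0,0],[0,0,0]],"hand":[0,0,0,0]}'
python3 -c "
from h import *
print([track()[3] for _ in range(2)])"
```

```text
clock: 18.62
position: [500.2, -135.5, 49.3]
ee_rot: [1.0, 0.017, 0.0, -0.0]
contact_force: [0.1, 0.4, -0.1]
gripper_width: -0.2
grasp_force: 0.0
[np.float64(42.82534648813718), np.float64(43.23480476008811)]
```

```bash
python3 -m creep '{"translation":[[0,-3,0],[0,-3,5],[0,-3,11],[0,-3,17],[1,2,19.5],[2,8,19.5],[3,14,19.5],[3,18,19.5]],"delta_rot":[[0,0,0],[0,0,0],[0,0,0],[0,0,0],[0,0,0],[0,0,0],[0,0,0],[0,0,0]],"hand":[0,0,0,0,0,0,0,0]}'
python3 -c "
from h import *
print([track()[3] for _ in range(3)])"
python3 -m creep '{"translation":[[0,0,0],[0,0,0],[0,0,0],[0,0,0]],"delta_rot":[[0,0,0],[0,0,0],[0,0,0],[0,0,0]],"hand":[0,0,0,0]}'
cat > wr.py <<'E'
from h import *
def wrist():
    c=get_calibration("wrist");im,_=get_image("wrist")
    M=R.from_quat(c["attitude"]).as_matrix();f=c["intrinsics"][0,0];cx,cy=c["intrinsics"][:2,2]
    S,Nn=np.meshgrid(np.arange(-10,90,.125),np.arange(50,125,.125))
    P=np.stack([C[0]+U[0]*S+N[0]*Nn,C[1]+U[1]*S+N[1]*Nn,np.full_like(S,91)],-1)-c["xyz"];q=P@M
    rho=np.hypot(q[...,0],q[...,1]);th=np.arctan2(rho,q[...,2]);k=f*th/rho
    o=cv2.remap(im,(cx+k*q[...,0]).astype(np.float32),(cy+k*q[...,1]).astype(np.float32),cv2.INTER_CUBIC)
    g=o.astype(float).sum(2)
    y=g[130:250].mean(0);d=np.clip(np.median(y)-y-.4*(np.median(y)-y.min()),0,None);a=(np.arange(800)*d).sum()/d.sum()
    t=g[395:440].mean(0)[330:540];m=np.where(t>(t.max()+t.min())/2)[0]+330;b=(m[0]+m[-1])/2
    return a,b,(b-a)/8,o
E
python3 - <<'E'
from wrist import * if False else None
E
python3 - <<'E'
from wr import *
o=np.load("pics/w.npy")
a,b,e,o=wrist();print(a,b,e);cv2.imwrite("pics/w2.png",o[:,:,::-1]);print(track()[3])
E
```

```text
clock: 19.73
position: [530.3, 46.8, 244.3]
ee_rot: [1.0, 0.018, 0.0, -0.0]
contact_force: [0.7, 0.3, 0.4]
gripper_width: -0.2
grasp_force: 0.0
[np.float64(45.52897943507559), np.float64(45.62358175750835), np.float64(45.51209506471483)]
clock: 20.38
position: [530.2, 43.9, 244.4]
ee_rot: [1.0, 0.017, 0.0, -0.0]
contact_force: [0.0, -0.1, 0.4]
gripper_width: 0.2
grasp_force: 0.0
451.5360640274014 434.5 -2.1295080034251725
45.46525577184246  File "<stdin>", line 1
    from wrist import * if False else None
                        ^^
SyntaxError: invalid syntax
```

View pics/w2.png

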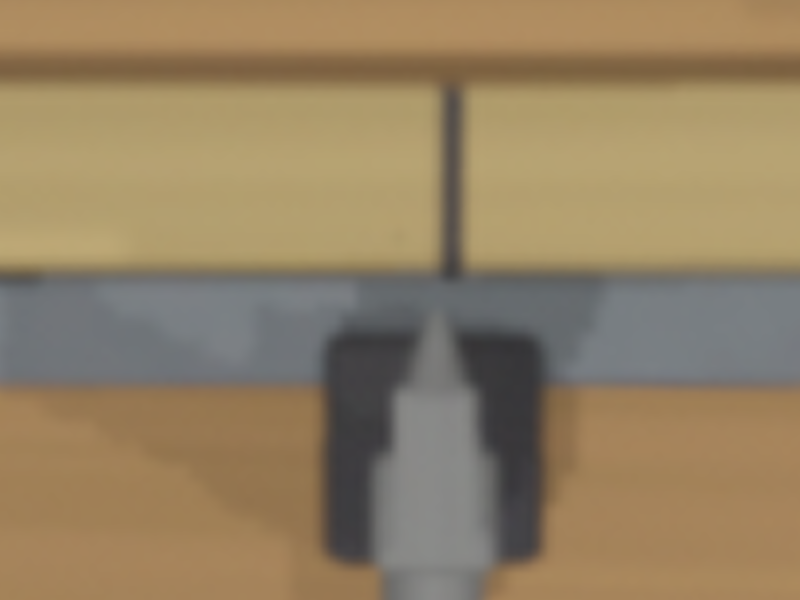

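The line is at column 451 and the tip at column 436, so the trolley has stopped about 2 mm too far. A gentler nudge on the front buffer will correct that.

```bash
python3 -m creep '{"translation":[[-1.5,6,0],[-3,12,0],[-4.5,18,0],[-4.5,19.6,-5],[-4.5,19.6,-11],[-4.5,19.6,-17],[-4.5,19.6,-19.5],[-4.5,19.6,-19.5]],"delta_rot":[[0,0,0],[0,0,0],[0,0,0],[0,0,0],[0,0,0],[0,0,0],[0,0,0],[0,0,0]],"hand":[0,0,0,0,0,0,0,0]}'
python3 -m creep '{"translation":[[0,-0.6,0],[0,-1.1,0],[0,-1.3,0],[0,-1.4,0],[0,-1.45,0]],"delta_rot":[[0,0,0],[0,0,0],[0,0,0],[0,0,0],[0,0,0]],"hand":[0,0,0,0,0]}'
python3 -m creep '{"translation":[[0,-0.02,0],[0,-0.04,0],[0,-0.06,0],[0,-0.08,0],[0,-0.1,0],[0,-0.12,0]],"delta_rot":[[0,0,0],[0,0,0],[0,0,0],[0,0,0],[0,0,0],[0,0,0]],"hand":[0,0,0,0,0,0]}'
python3 -c "
from h import *
print([track()[3] for _ in range(2)])"
```

```text
clock: 21.48
position: [484.2, 239.4, 47.3]
ee_rot: [1.0, 0.017, -0.002, 0.002]
contact_force: [-0.3, -0.3, 0.3]
gripper_width: 0.3
grasp_force: 0.0
clock: 22.1
position: [485.3, 226.0, 49.6]
ee_rot: [1.0, 0.017, 0.0, -0.0]
contact_force: [0.7, 0.3, 0.5]
gripper_width: 0.0
grasp_force: 0.0
clock: 22.85
position: [485.2, 224.7, 49.3]
ee_rot: [1.0, 0.017, -0.0, 0.0]
contact_force: [0.9, -0.0, 0.3]
gripper_width: -0.1
grasp_force: 0.0
[np.float64(45.36958563211644), np.float64(45.490199162693905)]
```

```bash
python3 -m creep '{"translation":[[0,-0.02,0],[0,-0.04,0],[0,-0.06,0],[0,-0.08,0],[0,-0.095,0],[0,-0.11,0]],"delta_rot":[[0,0,0],[0,0,0],[0,0,0],[0,0,0],[0,0,0],[0,0,0]],"hand":[0,0,0,0,0,0]}'
python3 -c "
from h import *
print([track()[3] for _ in range(2)])"
```

```text
clock: 23.7
position: [485.2, 223.6, 49.3]
ee_rot: [1.0, 0.017, 0.0, 0.0]
contact_force: [0.4, -0.2, 0.1]
gripper_width: 0.2
grasp_force: 0.0
[np.float64(45.49020872420262), np.float64(45.52350717030883)]
```

```bash
python3 -m creep '{"translation":[[0,-0.015,0],[0,-0.03,0],[0,-0.045,0],[0,-0.06,0]],"delta_rot":[[0,0,0],[0,0,0],[0,0,0],[0,0,0]],"hand":[0,0,0,0]}'
python3 -c "
from h import *
print([track()[3] for _ in range(2)])"
```

```text
clock: 24.3
position: [485.2, 223.0, 49.3]
ee_rot: [1.0, 0.017, -0.0, 0.0]
contact_force: [1.0, 0.2, -0.5]
gripper_width: -0.1
grasp_force: 0.0
[np.float64(44.78076138681169), np.float64(44.60182435299109)]
```

```bash
python3 -m creep '{"translation":[[0,4,0],[0,4,5],[0,4,11],[0,4,17],[1.5,0,19.5],[3,-6,19.5],[4.5,-12,19.5],[4.5,-17.9,19.5]],"delta_rot":[[0,0,0],[0,0,0],[0,0,0],[0,0,0],[0,0,0],[0,0,0],[0,0,0],[0,0,0]],"hand":[0,0,0,0,0,0,0,0]}'
python3 -m creep '{"translation":[[0,0,0],[0,0,0],[0,0,0],[0,0,0]],"delta_rot":[[0,0,0],[0,0,0],[0,0,0],[0,0,0]],"hand":[0,0,0,0]}'
python3 - <<'E'
from wr import *
print(track()[3]);a,b,e,o=wrist();print(a,b,e);cv2.imwrite("pics/w3.png",o[:,:,::-1]);print(track()[3])
E
```

```text
clock: 25.4
position: [530.6, 42.2, 244.2]
ee_rot: [1.0, 0.017, 0.0, 0.0]
contact_force: [0.5, 0.5, -0.8]
gripper_width: 0.1
grasp_force: 0.0
clock: 25.9
position: [530.2, 45.2, 244.2]
ee_rot: [1.0, 0.018, -0.0, -0.0]
contact_force: [0.1, 0.3, 0.4]
gripper_width: -0.1
grasp_force: 0.0
43.85602177389324
438.22731849581163 436.0 -0.2784148119764538
43.9911673603717
```

View pics/w3.png

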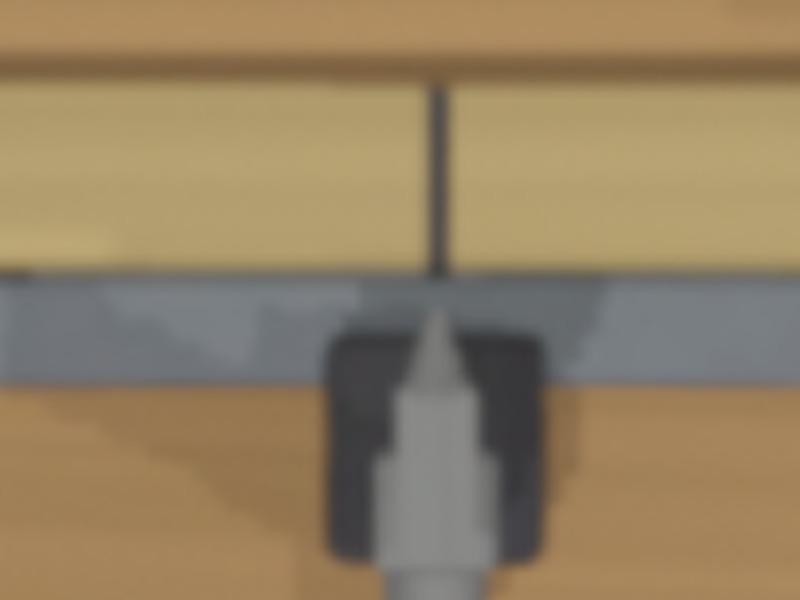

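The line is at column 438 and the tip at column 436, an offset of about 0.3 mm. The trolley is at rest and the gripper is 40 mm above the stone, so I'm handing the job in.

```bash
python3 -c "
from bench import job_done
print(job_done())"
```

```text
the job is handed in; nothing more can be done
None
```

The trolley is standing still with its deck line about 0.3 mm past the pointer tip in the last wrist-camera check, gripper clear above it; I handed it in at about 26 s, after nudging it twice to correct the first stop (3.6 mm short, then 2 mm over).

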